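# Seat the blue filter in the light unit's drawer and close it

## Robot

A 7-joint arm with a two-finger parallel gripper is mounted at the origin on a cart in front of the work surface, level with it; the furniture and walls round the work are solid. World frame = base frame: x ahead of the robot, y to its left, z up, the work surface at z = 0. Lengths are in m, angles in rad, forces in N, time in s.
With the tool pointing down it reaches from about 0.4 to 0.85 m from the base axis. Payload 6.9 kg.
Tool frame: the origin (TCP) lies on the centre line of the jaws, within the pads' length; the fingertips stand 19 mm ahead of it and the grasp point (between the pads) is the TCP (bot.nose_length is the distance from the TCP to the fingertips, in m); z points along the fingers, y is the direction in which the jaws open and shut (so a half turn about z gives the same grasp; the last joint's range is limited). The gripper opens to 85 mm and grips with 20 to 120 N. Pads are 22 mm wide; open, the fingers measure 114 mm over their backs; the gripper's body (76 mm by 85 mm) begins 54 mm behind the grasp point. The pads swing forward as they close: fully open they stand 13 mm farther back than shut.
Start: joints at [1.452, 0.507, -0.238, 1.5, 0.126, 1.149, -0.155], TCP at [0.139, -0.609, 0.25] pointing down, gripper open.
Joint ranges: [-3.08, 3.08], [-0.24, 2.05], [-1.43, 1.35], [0, 2.5], [-1.52, 4.66], [0.17, 1.96], [-2.89, 2.89]. Speed limits (rad/s): [2.39, 2.39, 3.14, 3.14, 3.14, 3.14, 3.14].

## Interface

Orientations are given as [roll, pitch, yaw] about the fixed x, y, z axes, in that order (R = Rz(yaw) Ry(pitch) Rx(roll)).
In Python, from plant import bot, imaging, job gives the robot as it stands.
- The arm moves only by the shell command python3 -m creep 'ROWS'. ROWS is JSON, a list of rows, each a list of 7 numbers: the shift along the world's x, y, z in mm, then the turn, a rotation vector about the world's x, y, z in rad, then the closure in counts, from 0 (fully open) to 255 (shut). In form: [[x, y, z, rx, ry, rz, claw], ...]. A call has 1 to 20 rows; each row shifts and turns the commanded pose from where the row before left it; what a row does not reach is not made up. A row lasts 1/10 s, in which the tool goes at most 50 mm and 8.59 degrees, less where a joint would pass 70% of its speed; a pose out of reach is approached as far as the arm can. A call is refused whole if a number of a shift passes 50 or a number of a turn 0.15, either way. A call with a gripper value outside its range is refused whole. The fingers move at their own pace and stop on an object; the grip force is fixed at half the most. Time passes only in rows, so rows that do not move let the fingers close. It gives the time, the measured TCP pose, the force and the opening at its end, in the units of the state.
- bot.get_obs(): the state, without advancing time (a new reading comes with each control period).
- imaging.camera(name): name is "scene" or "top"; returns the picture (384x512x3 uint8, red, green, blue); there is no depth.
- imaging.camera_params(name): a dict with "mtx" (3x3 intrinsics, pixels), "rvec" (rotation vector, rad) and "tvec" (3), from world to camera coordinates, as OpenCV has them. Camera axes: x right, y down, z forward; pixel columns grow to the right and rows downward; lengths in m; the calibration is good to about 2 mm. A picture is of the moment at which its call begins. camera_params takes no time and is no camera call.
- job.sign_off(): hands the job in, once; it reports no verdict.
The state is a dict: "time": time; "joint_pos": joint angles; "joint_velocities": joint speeds; "tau": joint torques, N m; "position": TCP position; "ee_rot": TCP orientation; "contact_force": force on the tool from outside, world axes, zero at the start; "moment": the same for the moment, N m; "opening": opening from 0.0 (shut) to 1.0 (fully open).
Only numpy, scipy, OpenCV 4.12 (cv2) and the standard library are available. Lean on these libraries where they do the work, as an engineer would, in place of code of your own. Each camera call takes 0.05 s, during which the arm holds its last target. There are 200 camera calls.

## Task

Fit the blue filter into the light unit: with the fingertips gently nudge the loose round filter along the drawer's plate until it drops flat into the round seat, while the drawer stays open, then push the drawer fully home. The filter is only to be pushed, never picked up or lifted, and the red-lidded jar, the brush and the forceps stay where they are.

Things in the scene. Friction and masses are not known exactly. Their poses are not given: they have to be found in the camera images.
- light_unit: Fixed white light unit, 190 wide (y) x 190 deep (x) x 90 mm high, dial and rocker (not used) on its black front panel, round frosted port on top. Origin: middle of the lower edge of its front face, at worktop height; x points from the front back into the case, z up. The drawer's slot in its front has its ceiling 44.5 mm above the worktop: a filter standing proud of the drawer's plate jams there.
- filter_drawer (a joint): Filter drawer, slides straight out of the unit's front along the unit's -x. Value in m: 0 = fully home, 0.12 to 0.13 = drawn out as at the start, stop at 0.132. It moves stiffly (about 3 N) and stays where left. Its plate is level, grey, 140 mm wide, no side rims, top 40 mm above the worktop, reaching 150 mm back from the drawer's front face.
- drawer_front (a point): Centre of the front face of the drawer's black bezel, 24 mm above the worktop; x points into the unit (the way the drawer is pushed home). Moves with the drawer. The bezel is 150 mm wide and 10 mm thick, from 6 to 42 mm above the worktop (2 mm higher than the plate).
- seat (a point): Centre of the floor of the round seat in the drawer's plate: 53 mm across, 7 mm deep (floor 33 mm above the worktop), with a flush 39 mm white frosted pane in the middle of its flat floor. It lies 97 mm behind the drawer's front face, on the drawer's middle line; axes as the unit's; moves with the drawer.
- blue_filter: Loose disc: blue glass in a black ring, 50 mm in diameter, 8 mm thick, about 35 g. Origin: centre of its underside. At the start it lies flat on the drawer's plate between the bezel and the seat, up to 36 mm to either side of the drawer's middle line, at most partly overhanging the seat; seated, it stands 1 mm above the plate.
- red_jar: Specimen jar with red lid, 51 mm across, 54 mm high, loose bystander beside the light unit; origin at the centre of its underside.
- brush: Brush with wooden handle, 141 mm long, 11 mm thick, lying loose to the left of the drawer; origin at its middle, its x axis along its length.
- forceps: Steel forceps 152 x 14 x 9 mm, lying loose to the right of the drawer; origin at its middle, its x axis along its length.
Not all that is in view belongs to the job. There is more than one size of the blue_filter; the job needs the smallest.

How it is judged:
On the way, in this order (a step that is already met when the one before it is completed fails the run):
1. the filter has dropped flat into the seat while the drawer is still open (horizontal distance between blue_filter and seat below 0.0035 m and z of blue_filter in the frame of seat below 0.002 m and angle between blue_filter's own z axis and vertical below 0.06 rad and value of joint filter_drawer above 0.08 m), for 0.2 s.
2. the drawer is fully home (value of joint filter_drawer below 0.004 m), for 0.2 s.
At the end, for the whole second after the job is handed in: The drawer is home (within 4 mm) and the filter lies flat and at rest on the floor of its seat (within 3.5 mm sideways and 2 mm in height, 3.4 degrees) (value of joint filter_drawer below 0.004 m and horizontal distance between blue_filter and seat below 0.0035 m and z of blue_filter in the frame of seat below 0.002 m and angle between blue_filter's own z axis and vertical below 0.06 rad and linear speed of blue_filter below 0.02 m/s); the robot touches nothing.
It fails at once if the filter is lifted more than 6 mm off the drawer's plate (z of blue_filter in the frame of seat above 0.013 m).
It fails at once if the filter is pressed or squeezed with more than 18 N (contact force between the fingers and blue_filter above 18 N).
It fails at once if the jar, brush or forceps is moved more than 15 mm (distance of any of red_jar, brush, forceps from where it was at the start of the episode above 0.015 m).
It also fails if it takes over 48 s, if anything falls off the work surface, if the arm or the gripper's body presses on something with over 40 N, if the wrist force passes 120 N, or if a joint passes its speed limit or range.

## Working session

There is one attempt and no reset: what is moved stays moved. The work goes in short steps, Python scripts to look and compute and a shell command to move; the robot and the scene stay as the last step left them, time stands still between calls to the robot, and variables do not carry over. Pictures are saved under pics/ and viewed, about 8 in all and at most 12, crops included, and the job is handed in when it is done.

```bash
mkdir -p pics
cat > h.py <<'E'
import numpy as np,cv2
from plant import bot,imaging,job
def shot(cam,fn,crop=None,s=1):
    im=imaging.camera(cam)[:,:,::-1]
    cv2.imwrite('pics/full_'+fn,im)
    if crop: im=im[crop[1]:crop[3],crop[0]:crop[2]]
    cv2.imwrite('pics/'+fn,cv2.resize(im,None,fx=s,fy=s,interpolation=cv2.INTER_CUBIC))
def ray(cam,uv,z):
    p=imaging.camera_params(cam);R=cv2.Rodrigues(np.array(p['rvec'],float))[0];t=np.array(p['tvec'],float).ravel()
    d=R.T@np.linalg.solve(np.array(p['mtx']),[uv[0],uv[1],1.]);c=-R.T@t
    return c+d*(z-c[2])/d[2]
def proj(cam,P):
    p=imaging.camera_params(cam)
    return cv2.projectPoints(np.array(P,float).reshape(-1,3),np.array(p['rvec'],float),np.array(p['tvec'],float),np.array(p['mtx']),None)[0].reshape(-1,2)
E
python3 - <<'E'
from h import *
a=imaging.camera('top');b=imaging.camera('scene')
cv2.imwrite('pics/t0.png',a[:,:,::-1]);cv2.imwrite('pics/s0.png',b[:,:,::-1])
o=bot.get_obs();print(o['position'],o['ee_rot'],o['time'],o['opening'])
E
```

```text
[ 0.13851749 -0.60900644  0.24952056] [-3.13994951e+00  5.11641355e-05  2.23776180e-01] 0.1 0.9992945356906388
```

View pics/t0.png

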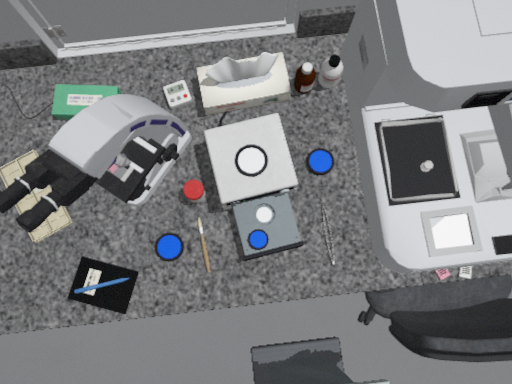

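View pics/s0.png

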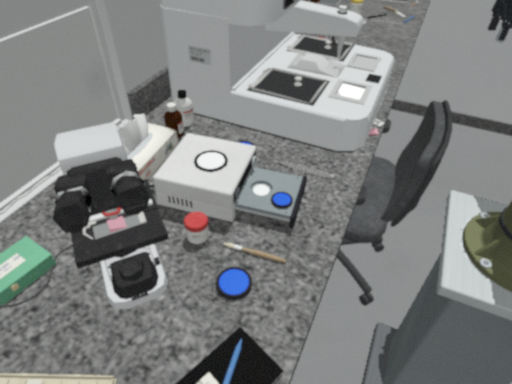

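Blue discs in the top view: (258,239) on the drawer plate, (320,161) right of the unit, and (169,246) on the left of the worktop. The one at (258,239) is the smallest and lies on the plate, between bezel and pane, so I choose it and check it in a close crop.

Run:
```python
from h import *
im=cv2.imread('pics/t0.png')[185:265,195:345]
cv2.imwrite('pics/c0.png',cv2.resize(im,None,fx=5,fy=5,interpolation=cv2.INTER_CUBIC))
for uv in [(0,0),(512,0),(0,384),(512,384)]: print(uv,ray('top',uv,0).round(3))
im=cv2.imread('pics/t0.png').astype(int)
m=((im[:,:,0]>110)&(im[:,:,2]<60)&(im[:,:,1]<90)).astype(np.uint8)
n,l,s,c=cv2.connectedComponentsWithStats(m)
for i in range(1,n):
    if s[i,4]>20: print(s[i],c[i],ray('top',c[i],.048 if i else 0).round(4))
```

```text
(0, 0) [1.283 0.759 0.   ]
(512, 0) [ 1.11  -0.686  0.   ]
(0, 384) [0.249 0.754 0.   ]
(512, 384) [ 0.111 -0.445  0.   ]
[309 151  23  22  57] [320.1754386  162.64912281] [ 0.6862 -0.0676  0.048 ]
[249 232  18  16  34] [258.88235294 241.82352941] [0.5074 0.1077 0.048 ]
[157 235  25  24  69] [168.94202899 247.36231884] [0.5191 0.3238 0.048 ]
```

View pics/c0.png

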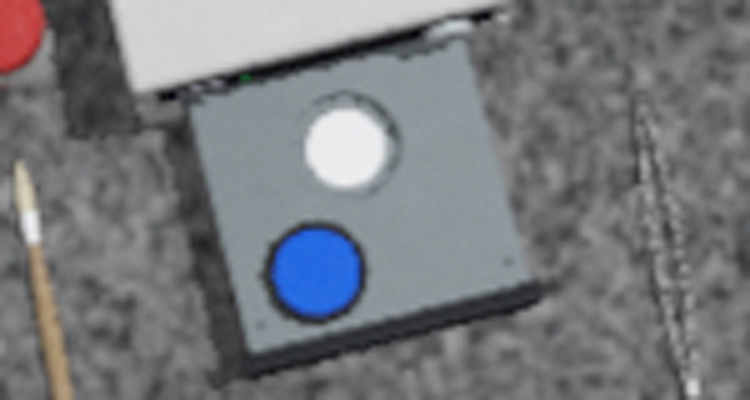

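The crop confirms it: a small blue disc, crop (316,272), beside the seat with the white pane at (346,148). Plate edges run from (190,115) to (248,352) on the left and (466,45) to (532,280) on the right.

```bash
cat >> h.py <<'E'
def cr(x,y,z): return ray('top',((x+.5)/5-.5+195,(y+.5)/5-.5+185),z)
E
python3 - <<'E'
from h import *
D=cr(316,272,.048);S=cr(346,148,.033);S2=cr(352,145,.04)
L=[cr(190,115,.04),cr(248,352,.04)];R=[cr(466,45,.04),cr(532,280,.04)]
F=[cr(250,356,.042),cr(535,285,.042)]
print('disc',D,'pane',S,'rim',S2)
for e in (L,R): d=e[0]-e[1];print('edge yaw',np.arctan2(d[1],d[0]))
d=F[0]-F[1];print('bezel yaw',np.arctan2(-d[0],d[1]),F)
print(np.linalg.norm(L[1]-R[1]))
# scene cross-check
im=cv2.imread('pics/s0.png').astype(int)
for P in (D,S,S2): print(proj('scene',P).round(1))
c=cv2.resize(cv2.imread('pics/s0.png')[165:235,225:315],None,fx=8,fy=8,interpolation=cv2.INTER_CUBIC);cv2.imwrite('pics/c1.png',c)
E
```

```text
disc [0.51442979 0.10945305 0.048     ] pane [0.57542201 0.08728666 0.033     ] rim [0.57538635 0.08444318 0.04      ]
edge yaw 0.13034519856784868
edge yaw 0.13732340554324354
bezel yaw 0.12738829064737706 [array([0.47857318, 0.14560163, 0.042     ]), array([0.49659922, 0.00486323, 0.042     ])]
0.14186903067731546
[[281.3 197.7]]
[[260.7 188.9]]
[[261.3 186. ]]
```

View pics/c1.png

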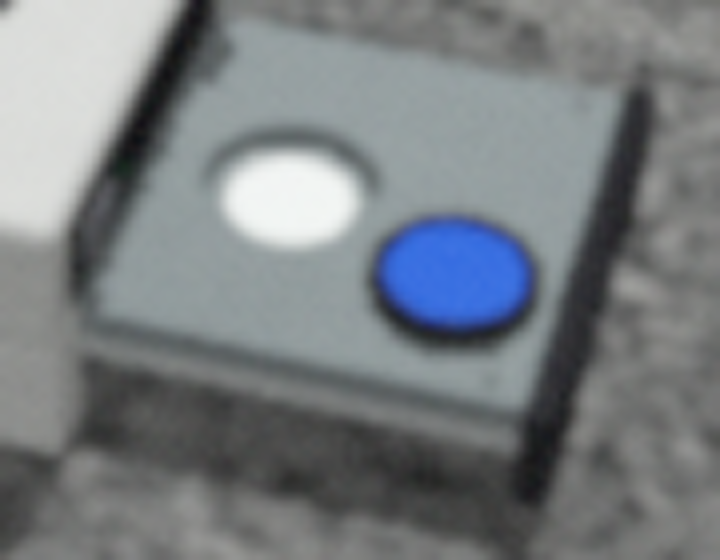

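Scene view agrees to about 1 px: disc at crop (455,275), pane at (291,199), disc just inside the bezel. I'll approach with the jaws part closed (about 30 mm gap) as a cradle.

```bash
python3 -m creep '[[16,34,0,0,0,-0.06,165],[16,34,0,0,0,-0.06,165],[16,34,0,0,0,-0.06,165],[16,34,0,0,0,-0.06,165],[16,34,0,0,0,-0.06,165],[16,34,0,0,0,-0.06,165],[16,34,0,0,0,-0.06,165],[16,34,0,0,0,-0.06,165],[16,34,0,0,0,-0.06,165]]'
python3 - <<'E'
from h import *
q=lambda x,y,z: ray('scene',((x+.5)/8-.5+225,(y+.5)/8-.5+165),z)
print(q(455,275,.048),q(291,199,.033)); print(bot.get_obs()['joint_pos'])
E
```

```text
time: 1.0
position: [0.2829, -0.3018, 0.2501]
ee_rot: [-3.141, 0.0, -0.319]
contact_force: [1.5, 0.1, 0.3]
opening: 0.354
[0.51276801 0.11309735 0.048     ] [0.57420321 0.08877058 0.033     ]
[ 0.95814109  0.18223339 -0.2391324   2.01166381  0.0526352   0.95369341
 -1.19718354]
```

```bash
python3 -m creep '[[16,36,0,0,0,-0.005,165],[16,36,0,0,0,-0.005,165],[16,36,0,0,0,-0.005,165],[16,36,0,0,0,-0.005,165],[16,36,0,0,0,-0.005,165],[16,36,0,0,0,-0.005,165],[16,36,0,0,0,-0.005,165],[16,36,0,0,0,-0.005,165],[16,36,0,0,0,-0.005,165],[14,36,-25,0,0,0,165],[14,36,-40,0,0,0,165],[14,34,-40,0,0,0,165],[0,0,-30,0,0,0,165],[0,0,-20,0,0,0,165],[0,0,0,0,0,0,165]]'
```

```text
time: 2.5
position: [0.4643, 0.12, 0.0999]
ee_rot: [3.138, 0.005, -0.36]
contact_force: [-0.6, -1.1, 0.6]
opening: 0.348
```

```bash
python3 -m creep '[[6,8,-16,0,0,0,165],[0,0,-14,0,0,0,165],[0,0,-4,0,0,0,165],[0,0,0,0,0,0,165]]'
python3 - <<'E'
from h import *
shot('scene','s1.png',(205,120,335,240),5)
E
```

```text
time: 2.9
position: [0.4722, 0.1279, 0.0689]
ee_rot: [3.141, 0.0, -0.362]
contact_force: [-0.4, 0.2, 1.3]
opening: 0.353
```

View pics/s1.png

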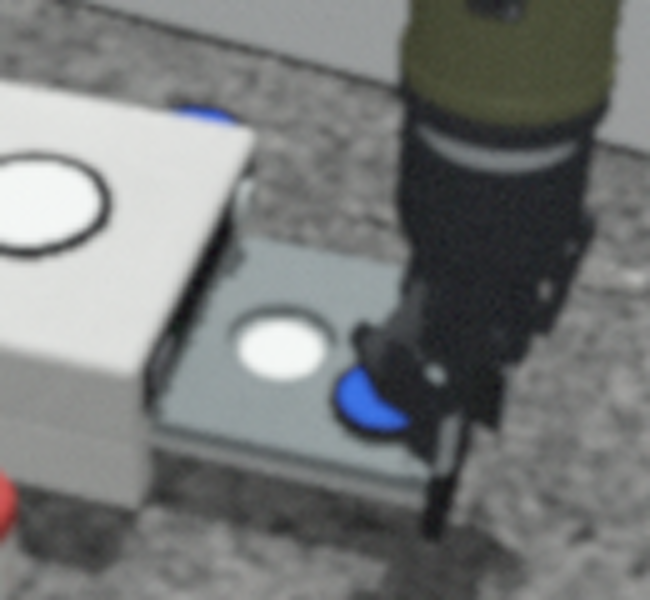

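The picture shows the fingers above the bezel, behind the disc, with the disc (~(375,400) in the crop) untouched. I'll feel for the bezel's top.

```bash
python3 -m creep '[[0,0,-3,0,0,0,165],[0,0,-3,0,0,0,165],[0,0,0,0,0,0,165]]'; for i in 1; do python3 -m creep '[[0,0,-1,0,0,0,165],[0,0,-1,0,0,0,165]]';python3 -m creep '[[0,0,-1,0,0,0,165],[0,0,0,0,0,0,165]]';python3 -m creep '[[0,0,-1,0,0,0,165],[0,0,0,0,0,0,165]]'; done | grep -E 'pos|force'
```

```text
time: 3.25
position: [0.4721, 0.1281, 0.0625]
ee_rot: [3.142, -0.0, -0.361]
contact_force: [0.1, -0.7, -0.4]
opening: 0.352
position: [0.4722, 0.1283, 0.0605]
contact_force: [0.1, -0.4, 4.3]
position: [0.4726, 0.1284, 0.0604]
contact_force: [-1.6, -1.5, 11.4]
position: [0.4735, 0.1285, 0.0602]
contact_force: [-1.6, -2.6, 21.1]
```

Contact at TCP z ≈ 0.0605, so the tips are 18.5–19 mm ahead, as stated. Raise to leave the tips about 44.5 mm high, then push towards the seat, stopping short to check.

```bash
python3 -m creep '[[0,0,4.5,0,0,0,165],[0,0,0,0,0,0,165],[3.7,-1.4,0,0,0,0,165],[3.7,-1.4,0,0,0,0,165],[3.7,-1.4,0,0,0,0,165],[3.7,-1.4,0,0,0,0,165],[3.7,-1.4,0,0,0,0,165],[3.7,-1.4,0,0,0,0,165],[3.7,-1.4,0,0,0,0,165],[3.7,-1.4,0,0,0,0,165],[3.7,-1.4,0,0,0,0,165],[3.7,-1.4,0,0,0,0,165],[0,0,0,0,0,0,165]]'
python3 - <<'E'
from h import *
shot('scene','s2.png',(215,150,315,230),7);shot('top','t2.png',(195,185,345,265),5)
a=cv2.imread('pics/s2.png');b=cv2.imread('pics/t2.png');b=cv2.resize(b[:,100:460],None,fx=.8,fy=.8)
c=np.zeros((560,1000,3),np.uint8);c[:,:700]=a;c[:320,700:988]=b;cv2.imwrite('pics/v2.png',cv2.resize(c,(800,448)))
E
```

```text
time: 5.15
position: [0.5098, 0.114, 0.063]
ee_rot: [-3.141, -0.0, -0.362]
contact_force: [-0.9, -0.9, -0.1]
opening: 0.358
```

View pics/v2.png

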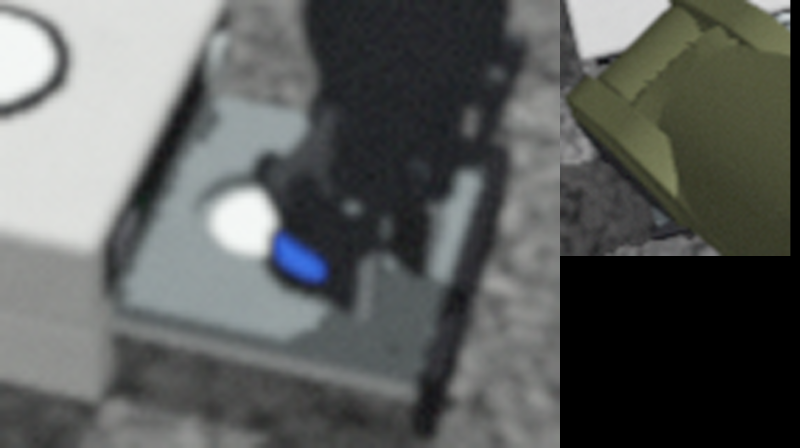

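The disc is moving in the cradle: its blue front half at (300,258) now touches the pane's edge at (245,222), and the top camera is blocked by the arm. Push on, stopping 3 mm short of the computed end.

```bash
python3 -m creep '[[3,-1.25,0,0,0,0,165],[3,-1.25,0,0,0,0,165],[3,-1.25,0,0,0,0,165],[3,-1.25,0,0,0,0,165],[3,-1.25,0,0,0,0,165],[3,-1.25,0,0,0,0,165],[3,-1.25,0,0,0,0,165],[3,-1.25,0,0,0,0,165],[3,-1.25,0,0,0,0,165],[2,-0.8,0,0,0,0,165],[2,-0.8,0,0,0,0,165],[2,-0.8,0,0,0,0,165],[0,0,0,0,0,0,165]]'
python3 - <<'E'
from h import *
shot('scene','s3.png',(215,150,315,230),7)
E
```

```text
time: 6.55
position: [0.5425, 0.1004, 0.063]
ee_rot: [-3.141, -0.0, -0.362]
contact_force: [0.3, -0.2, -0.4]
opening: 0.352
```

View pics/s3.png

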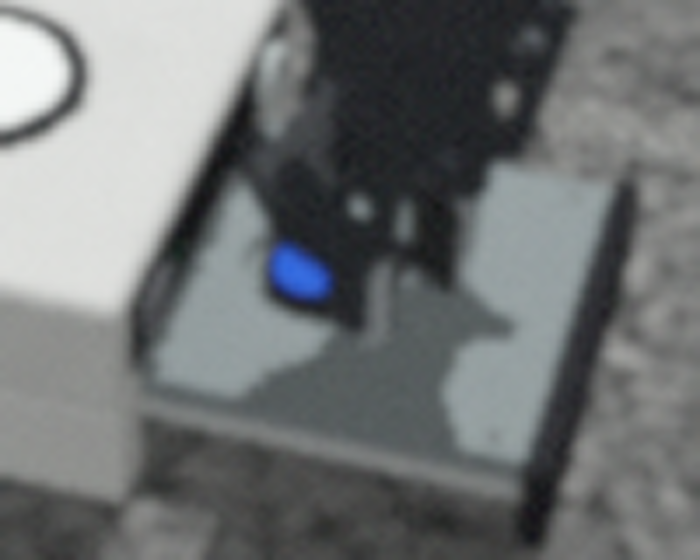

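The disc's front (~(300,272)) now covers the pane, but its rear is hidden behind the finger. Nudge a little more, watching force.

```bash
python3 -m creep '[[1,-0.4,0,0,0,0,165],[1,-0.4,0,0,0,0,165],[0,0,0,0,0,0,165]]'|grep -E 'pos|force';python3 -m creep '[[1,-0.4,0,0,0,0,165],[0.5,-0.2,0,0,0,0,165],[0,0,0,0,0,0,165]]'
```

```text
position: [0.5443, 0.0998, 0.063]
contact_force: [-0.1, 0.4, 0.3]
time: 7.2
position: [0.5458, 0.0991, 0.063]
ee_rot: [-3.142, -0.0, -0.361]
contact_force: [-0.1, -1.1, -0.2]
opening: 0.354
```

```bash
python3 -m creep '[[-5,2,0,0,0,0,165],[-20,8,5,0,0,0,165],[-30,0,20,0,0,0,165],[-30,-15,20,0,0,0.05,165],[-30,-15,20,0,0,0.05,165],[-20,-15,0,0,0,0.05,165],[0,0,0,0,0,0,165]]'
python3 - <<'E'
from h import *
shot('scene','s4.png',(215,150,315,230),7)
E
```

```text
time: 7.9
position: [0.4074, 0.062, 0.1284]
ee_rot: [3.139, 0.001, -0.211]
contact_force: [0.2, -0.5, -0.1]
opening: 0.35
```

View pics/s4.png

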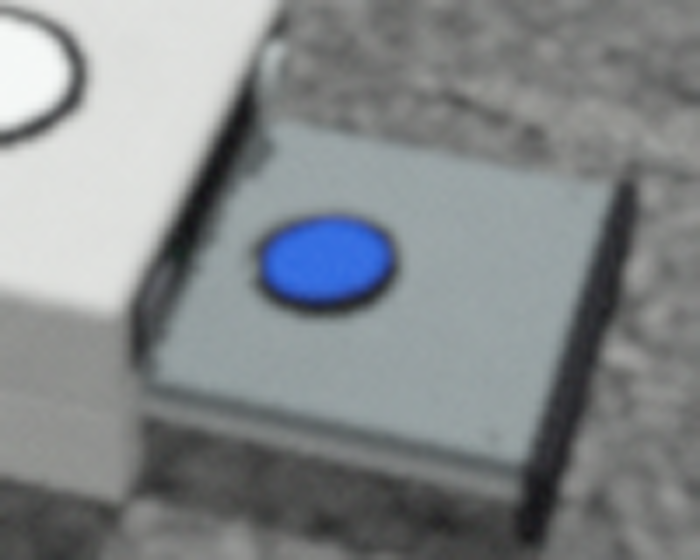

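The disc is over the seat (blue at (327,261)), but its ellipse looks flatter than before, and the lower right wall is visible, so it may still be tilted. I'll fit flat and tilted disc models to both views.

```bash
cat > fit.py <<'E'
import sys
from h import *
from scipy.optimize import least_squares
t=np.linspace(0,2*np.pi,400,endpoint=False)
def blue(im,roi):
    im=im.astype(int);m=((im[:,:,0]-im[:,:,2])>70).astype(np.uint8)
    k=np.zeros_like(m);k[roi[1]:roi[3],roi[0]:roi[2]]=m[roi[1]:roi[3],roi[0]:roi[2]];m=k
    big=cv2.resize((im[:,:,0]-im[:,:,2]).clip(0,255).astype(np.uint8),None,fx=8,fy=8,interpolation=cv2.INTER_CUBIC)
    big[cv2.resize(cv2.dilate(m,np.ones((5,5))),None,fx=8,fy=8,interpolation=0)==0]=0
    c=max(cv2.findContours((big>90).astype(np.uint8),0,1)[0],key=cv2.contourArea)
    return cv2.fitEllipse(c)
def ell(cam,x,r):
    n=np.array([x[3],x[4],1]);n/=np.linalg.norm(n)
    a=np.cross([0,1,0],n);a/=np.linalg.norm(a);b=np.cross(n,a)
    P=np.array(x[:3])+r*(np.outer(np.cos(t),a)+np.outer(np.sin(t),b))
    return cv2.fitEllipse(((proj(cam,P)+.5)*8-.5).astype(np.float32))
def vec(e):
    (cx,cy),(w,h),an=e;A=np.deg2rad(an)
    R=np.array([[np.cos(A),-np.sin(A)],[np.sin(A),np.cos(A)]]);Q=R@np.diag([w*w,h*h])@R.T/max(w,h)
    return cx,cy,Q[0,0],Q[1,1],Q[0,1]
for name,im,cam in [('before s','pics/s0.png','scene'),('before t','pics/t0.png','top'),('now s','pics/full_s4.png','scene')]+[('x',a,c) for a,c in zip(sys.argv[1::2],sys.argv[2::2])]:
    roi=(230,165,310,235) if cam=='scene' else (235,195,290,260)
    e=blue(cv2.imread(im),roi);print(name,np.round(vec(e),1))
for lab,x in [('before flat',(.5136,.1113,.048,0,0)),('seat flat',(.5748,.088,.041,0,0)),('seat tilt fwd',(.5728,.088,.045,.1,0.0)),('tilt back',(.5748,.088,.045,-.1,0)),('tilt +y',(.5748,.088,.045,0,.1)),('tilt -y',(.5748,.088,.045,0,-.1))]:
    print(lab,[np.round(vec(ell(c,x,.0225)),1) for c in ('scene','top')])
E
python3 - <<'E'
from h import *
shot('top','t4.png',(195,185,345,265),5)
E
python3 fit.py pics/full_t4.png top
```

```text
before s [2255.  1593.1  147.7   72.9    7.5]
before t [2.0665e+03 1.9149e+03 1.3990e+02 1.3670e+02 4.0000e-01]
now s [2092.5 1496.3  142.7   56.8  -10.9]
x [2.1129e+03 1.7141e+03 1.3780e+02 1.2430e+02 6.0000e-01]Traceback (most recent call last):
  File "fit.py", line 25, in <module>
    print(lab,[np.round(vec(ell(c,x,.0225)),1) for c in ('scene','top')])
                            ~~~^^^^^^^^^^^
  File "fit.py", line 13, in ell
    n=np.array([x[3],x[4],1]);n/=np.linalg.norm(n)
                              ^^^^^^^^^^^^^^^^^^^^
numpy._core._exceptions._UFuncOutputCastingError: Cannot cast ufunc 'divide' output from dtype('float64') to dtype('int64') with casting rule 'same_kind'
```

View pics/t4.png

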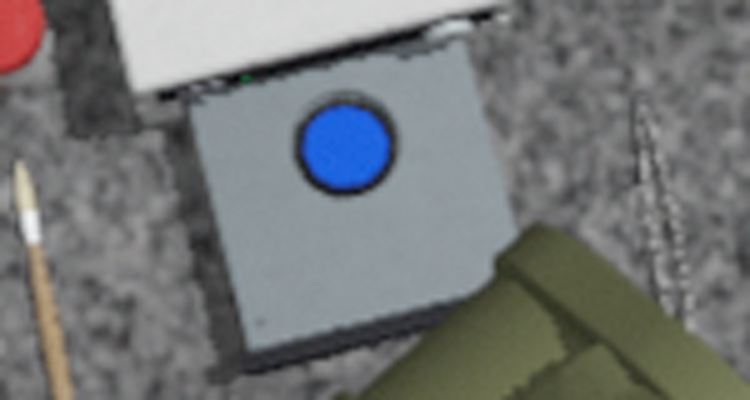

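Top view: disc at crop (346,147) with a dark crescent on the far side (at (346,95)). It is tipped forward, with its rear edge still on the rim.

```bash
sed -i 's/x\[4\],1\])/x[4],1.])/; s/for lab,x in/for lab,x in [] and/' fit.py
cat >> fit.py <<'E'
# pose fit using both views
S=vec(blue(cv2.imread(sys.argv[1]),(230,165,310,235)));T=vec(blue(cv2.imread(sys.argv[3]),(235,195,290,260)))
S0=vec(blue(cv2.imread('pics/s0.png'),(230,165,310,235)));T0=vec(blue(cv2.imread('pics/t0.png'),(235,195,290,260)))
obs=np.r_[S,T];obs0=np.r_[S0,T0]
X0=(.5136,.1113,.048,0,0)
f=lambda x,r:np.r_[vec(ell('scene',x,r)),vec(ell('top',x,r))]
s0=least_squares(lambda p:f((p[0],p[1],.048,0,0),p[2])-obs0,[.5136,.1113,.0225],x_scale=[.01,.01,.01],diff_step=1e-3)
bias=obs0-f((s0.x[0],s0.x[1],.048,0,0),s0.x[2]);print('before',s0.x,bias.round(1))
s=least_squares(lambda p:f(p,s0.x[2])+bias-obs,[.574,.088,.044,.05,0.01],x_scale=[.01,.01,.01,.1,.1],diff_step=1e-2)
print('now',s.x.round(4),s.fun.round(1))
E
python3 fit.py pics/full_s4.png scene pics/full_t4.png top
```

```text
before s [2255.  1593.1  147.7   72.9    7.5]
before t [2.0665e+03 1.9149e+03 1.3990e+02 1.3670e+02 4.0000e-01]
now s [2092.5 1496.3  142.7   56.8  -10.9]
x [2092.5 1496.3  142.7   56.8  -10.9]
x [2.1129e+03 1.7141e+03 1.3780e+02 1.2430e+02 6.0000e-01]
before [0.51407895 0.11020478 0.0210447 ] [ 0.4  4.8  0.9  2.7  0.2  2.9 -2.3  0.1 -2.5  0.2]
now [ 0.574   0.089   0.0446  0.1359 -0.0126] [ 0.5 -0.1 -1.5  0.4  1.3 -0.3 -0.3  0.  -1.5  0.3]
```

It sits tipped 7.8°, with front down and rear on the rim, needing about 1–3 mm more. I'll go back behind it at the same height and nudge farther.

```bash
python3 -m creep '[[29,9.5,-8,0,0,0,165],[29,9.5,-8,0,0,0,165],[29,9.5,-8,0,0,0,165],[29,9.5,-8,0,0,0,165],[0,0,-20,0,0,0,165],[0,0,-13,0,0,0,165],[0,0,0,0,0,0,165]]'; python3 -m creep '[[4,-1,0,0,0,0,165],[4,-1,0,0,0,0,165],[4,-1,0,0,0,0,165],[4,-1,0,0,0,0,165],[2,-0.4,0,0,0,0,165],[2,-0.4,0,0,0,0,165],[1,-0.2,0,0,0,0,165],[1,-0.2,0,0,0,0,165],[0,0,0,0,0,0,165]]'
```

```text
time: 8.7
position: [0.5252, 0.1024, 0.0608]
ee_rot: [3.14, 0.004, -0.211]
contact_force: [-1.1, -1.8, -0.5]
opening: 0.346
time: 9.6
position: [0.5487, 0.097, 0.063]
ee_rot: [-3.142, 0.0, -0.211]
contact_force: [0.2, -0.6, 0.3]
opening: 0.353
```

```bash
python3 -m creep '[[1,-0.6,0,0,0,0,165],[0.5,-0.4,0,0,0,0,165],[0,0,0,0,0,0,165],[-5,2,0,0,0,0,165],[-30,3,5,0,0,0.03,165],[-40,-10,20,0,0,0.08,165],[-40,-20,20,0,0,0.08,165],[-20,-10,0,0,0,0.08,165],[-10,0,0,0,0,0.07,165],[0,0,0,0,0,0,165]]'
python3 - <<'E'
from h import *
shot('scene','s5.png',(215,150,315,230),7);shot('top','t5.png')
E
python3 fit.py pics/full_s5.png scene pics/full_t5.png top|tail -3
```

```text
time: 10.6
position: [0.4035, 0.0605, 0.1083]
ee_rot: [3.141, 0.001, 0.13]
contact_force: [0.5, -0.9, -0.0]
opening: 0.352
x [2.1125e+03 1.7149e+03 1.3780e+02 1.3310e+02 2.0000e-01]
before [0.51407895 0.11020478 0.0210447 ] [ 0.4  4.8  0.9  2.7  0.2  2.9 -2.3  0.1 -2.5  0.2]
now [ 0.5742  0.089   0.0415 -0.006  -0.0048] [ 0.3 -0.1 -1.   0.4  0.5 -0.3 -0.2 -0.4 -1.9  0.6]
```

View pics/s5.png

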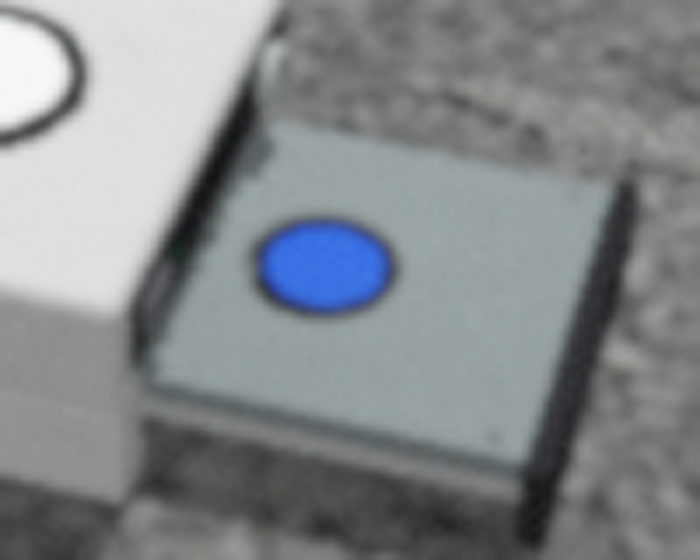

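The fit gives it flat (tilt < 0.01 rad) and at plate level (top z 0.0415), and the picture shows an even thin ring at (325,267) with no crescent. Now to the bezel front, tips about 33 mm high.

```bash
python3 -m creep '[[20,5,-20,0,0,0,165],[20,6,-22,0,0,0,165],[0,0,-14,0,0,0,165],[0,0,0,0,0,0,165]]'; python3 -m creep '[[5,0.65,0,0,0,0,165],[5,0.65,0,0,0,0,165],[5,0.65,0,0,0,0,165],[5,0.65,0,0,0,0,165],[5,0.65,0,0,0,0,165],[5,0.65,0,0,0,0,165],[5,0.65,0,0,0,0,165],[5,0.65,0,0,0,0,165]]'
```

```text
time: 11.1
position: [0.4452, 0.0726, 0.0502]
ee_rot: [-3.141, 0.003, 0.128]
contact_force: [-0.5, -0.9, 0.2]
opening: 0.355
time: 11.9
position: [0.4851, 0.0771, 0.052]
ee_rot: [3.141, 0.001, 0.129]
contact_force: [-2.9, -0.5, 2.8]
opening: 0.35
```

```bash
python3 -m creep '[[5,0.65,0,0,0,0,165],[5,0.65,0,0,0,0,165],[5,0.65,0,0,0,0,165],[5,0.65,0,0,0,0,165],[5,0.65,0,0,0,0,165],[5,0.65,0,0,0,0,165],[5,0.65,0,0,0,0,165],[5,0.65,0,0,0,0,165],[5,0.65,0,0,0,0,165],[5,0.65,0,0,0,0,165],[5,0.65,0,0,0,0,165],[5,0.65,0,0,0,0,165],[5,0.65,0,0,0,0,165],[5,0.65,0,0,0,0,165],[5,0.65,0,0,0,0,165],[5,0.65,0,0,0,0,165],[5,0.65,0,0,0,0,165],[5,0.65,0,0,0,0,165]]'; python3 -m creep '[[2,0.26,0,0,0,0,165],[2,0.26,0,0,0,0,165],[0,0,0,0,0,0,165]]'|grep -E "pos|force";  python3 -m creep '[[1.5,0.2,0,0,0,0,165],[1.5,0.2,0,0,0,0,165],[0,0,0,0,0,0,165]]'|grep -E "pos|force"
```

```text
time: 13.7
position: [0.5755, 0.0891, 0.0519]
ee_rot: [-3.141, 0.0, 0.129]
contact_force: [-3.4, 1.0, 1.3]
opening: 0.354
position: [0.5796, 0.0893, 0.0519]
contact_force: [-0.7, 1.2, -1.1]
position: [0.5823, 0.0896, 0.052]
contact_force: [-3.1, 0.7, -0.1]
```

```bash
for i in 1; do python3 -m creep '[[1.5,0.2,0,0,0,0,165],[1.5,0.2,0,0,0,0,165],[0,0,0,0,0,0,165]]'; python3 -m creep '[[1.5,0.2,0,0,0,0,165],[1,0.15,0,0,0,0,165],[0,0,0,0,0,0,165]]'; done |grep -E "pos|force"
```

```text
position: [0.5854, 0.0901, 0.052]
contact_force: [-1.6, 0.5, 0.4]
position: [0.5879, 0.0904, 0.0519]
contact_force: [-2.5, -0.2, 1.0]
```

```bash
python3 -m creep '[[1,0.13,0,0,0,0,165],[1,0.13,0,0,0,0,165],[0,0,0,0,0,0,165]]' |grep -E "pos|force"; python3 -m creep '[[1,0.13,0,0,0,0,165],[0,0,0,0,0,0,165]]' |grep -E "pos|force"; python3 -m creep '[[1,0.13,0,0,0,0,165],[0,0,0,0,0,0,165]]' |grep -E "pos|force"
```

```text
position: [0.5898, 0.0907, 0.052]
contact_force: [-1.6, -0.2, 1.7]
position: [0.5908, 0.0908, 0.052]
contact_force: [-2.3, -0.9, -0.5]
position: [0.5918, 0.091, 0.052]
contact_force: [-2.8, -1.4, -0.1]
```

```bash
for i in 1; do python3 -m creep '[[1,0.13,0,0,0,0,165],[0,0,0,0,0,0,165]]'; python3 -m creep '[[1,0.13,0,0,0,0,165],[0,0,0,0,0,0,165]]';python3 -m creep '[[1,0.13,0,0,0,0,165],[0,0,0,0,0,0,165]]'; done |grep -E "pos|force"
python3 - <<'E'
from h import *
shot('scene','s6.png',(190,140,310,230),6)
E
```

```text
position: [0.5928, 0.0911, 0.052]
contact_force: [-2.5, -1.2, 0.2]
position: [0.5937, 0.0913, 0.052]
contact_force: [-3.5, -1.5, 0.9]
position: [0.5938, 0.0913, 0.0519]
contact_force: [-6.5, -2.2, 3.0]
```

View pics/s6.png

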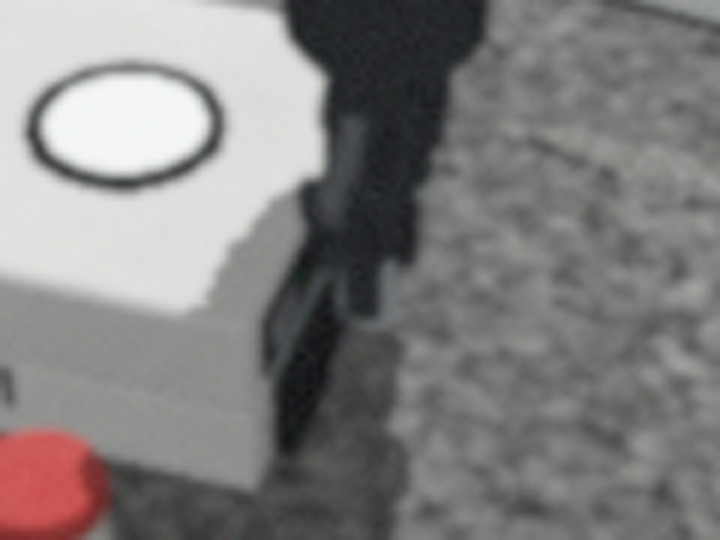

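Force rises and motion stalls at x = 0.5938, about 126 mm after first contact, with the bezel close against the front at (310,370). One firm push to confirm the stop, then back off.

```bash
python3 -m creep '[[1.2,0.15,0,0,0,0,165],[0,0,0,0,0,0,165],[0,0,0,0,0,0,165]]'; python3 -m creep '[[-5,-0.65,0,0,0,0,165],[-30,-4,0,0,0,0,165],[-40,-5,10,0,0,0,165],[-40,-5,30,0,0,0,165],[-40,-5,30,0,0,0,165],[0,0,0,0,0,0,165],[0,0,0,0,0,0,165]]'
python3 - <<'E'
from h import *
shot('scene','s7.png');shot('top','t7.png')
a=cv2.imread('pics/s7.png')[130:270,170:300];b=cv2.imread('pics/t7.png')[105:275,140:350]
a=cv2.resize(a,None,fx=3.6,fy=3.6,interpolation=2);b=cv2.resize(b,None,fx=1.55,fy=1.55,interpolation=2)
c=np.zeros((510,800,3),np.uint8);c[:a.shape[0],:a.shape[1]]=a;c[:b.shape[0],470:470+b.shape[1]]=b[:,:330];cv2.imwrite('pics/v7.png',c)
E
```

```text
time: 16.55
position: [0.5939, 0.0913, 0.0518]
ee_rot: [3.141, 0.004, 0.129]
contact_force: [-9.4, -2.0, 5.5]
opening: 0.348
time: 17.25
position: [0.4425, 0.0723, 0.123]
ee_rot: [3.142, -0.005, 0.129]
contact_force: [0.6, -0.1, 0.3]
opening: 0.352
```

View pics/v7.png

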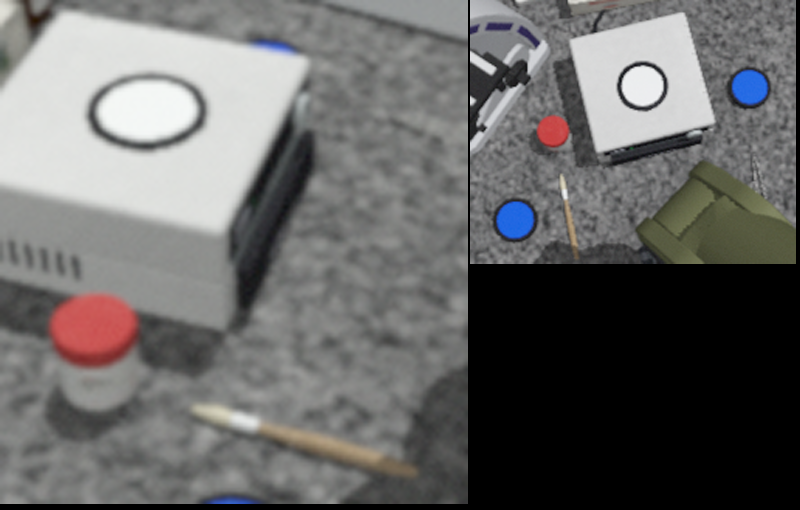

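Final view: drawer bezel closed up against the unit, jar (95,330), brush and forceps in place. I'll check the closing numerically from the brightness profile along the drawer axis, before and after.

Run:
```python
from h import *
u=np.array([np.cos(.131),np.sin(.131),0]);v=np.array([-u[1],u[0],0]);S=np.array([.5742,.089,0])
for f in ('t0','t7'):
    g=cv2.imread(f'pics/{f}.png',0).astype(np.float32);s=np.arange(-.125,.075,.004);o=[]
    for k in s:
        P=np.array([S+u*k+v*w+[0,0,.042] for w in np.linspace(-.005,.06,25)]);q=proj('top',P).astype(np.float32)
        o.append(cv2.remap(g,q[:,0],q[:,1],cv2.INTER_LINEAR).mean())
    print(f,[(round(k*1000),int(x)) for k,x in zip(s,o)])
# unit front from top front edge at z=.09 in t0
A,B=cr(140,92,.09),cr(505,10,.09);print('unit front along axis mm',[(P-S)@u*1000 for P in (A,B)])
ims=[cv2.imread(f'pics/{f}.png').astype(int) for f in('t0','t7')]
for n,(x0,y0,x1,y1) in {'jar':(180,175,210,205),'brush':(195,215,215,275)}.items():
    print(n,[np.argwhere((i[y0:y1,x0:x1,2]-i[y0:y1,x0:x1,0])>35).mean(0).round(2) for i in ims])
```

```text
t0 [(-125, 109), (-121, 108), (-117, 107), (-113, 103), (-109, 96), (-105, 108), (-101, 108), (-97, 48), (-93, 50), (-89, 52), (-85, 122), (-81, 133), (-77, 107), (-73, 105), (-69, 105), (-65, 104), (-61, 103), (-57, 103), (-53, 103), (-49, 103), (-45, 107), (-41, 108), (-37, 109), (-33, 121), (-29, 143), (-25, 143), (-21, 147), (-17, 163), (-13, 169), (-9, 173), (-5, 175), (-1, 176), (3, 175), (7, 174), (11, 171), (15, 166), (19, 151), (23, 141), (27, 138), (31, 143), (35, 143), (39, 133), (43, 68), (47, 38), (51, 120), (55, 197), (59, 209), (63, 209), (67, 210), (71, 210)]
t7 [(-125, 74), (-121, 74), (-117, 72), (-113, 71), (-109, 75), (-105, 81), (-101, 84), (-97, 86), (-93, 86), (-89, 86), (-85, 84), (-81, 81), (-77, 78), (-73, 79), (-69, 86), (-65, 92), (-61, 93), (-57, 91), (-53, 93), (-49, 98), (-45, 99), (-41, 109), (-37, 115), (-33, 112), (-29, 112), (-25, 111), (-21, 111), (-17, 107), (-13, 111), (-9, 118), (-5, 118), (-1, 115), (3, 117), (7, 118), (11, 121), (15, 114), (19, 112), (23, 98), (27, 42), (31, 27), (35, 48), (39, 47), (43, 55), (47, 40), (51, 123), (55, 201), (59, 213), (63, 213), (67, 214), (71, 214)]
unit front along axis mm [np.float64(41.349010004705036), np.float64(37.55793955118184)]
jar [array([14.21, 13.06]), array([14.21, 13.06])]
brush [array([38.21, 10.07]), array([35.69,  9.54])]
```

Bezel front travelled about 124–126 mm, the jar has not moved, and the brush shift is only shadow masking. As a second check of "fully home", I'll push again with shut fingers, slightly lower, to see whether it stops at the same x.

```bash
python3 -m creep '[[0,0,-30,0,0,0,255],[0,0,-30,0,0,0,255],[20,2.6,-18,0,0,0,255],[30,4,0,0,0,0,255],[30,4,0,0,0,0,255],[30,4,0,0,0,0,255],[20,2.6,0,0,0,0,255],[10,1.3,0,0,0,0,255],[5,0.6,0,0,0,0,255],[2,0.3,0,0,0,0,255],[0,0,0,0,0,0,255]]'; python3 -m creep '[[2,0.3,0,0,0,0,255],[1,0.15,0,0,0,0,255],[0,0,0,0,0,0,255],[0,0,0,0,0,0,255]]'
```

```text
time: 18.45
position: [0.5877, 0.0915, 0.0434]
ee_rot: [3.142, 0.001, 0.129]
contact_force: [-0.8, 0.6, -1.0]
opening: 0.002
time: 18.85
position: [0.5912, 0.0918, 0.0438]
ee_rot: [3.141, -0.0, 0.129]
contact_force: [-0.0, 0.0, -0.8]
opening: -0.005
```

```bash
python3 -m creep '[[1.5,0.2,0,0,0,0,255],[1,0.15,0,0,0,0,255],[0,0,0,0,0,0,255]]'|grep -E "pos|force"; python3 -m creep '[[1.5,0.2,0,0,0,0,255],[0,0,0,0,0,0,255],[0,0,0,0,0,0,255]]'|grep -E "pos|force"; python3 -m creep '[[1.5,0.2,0,0,0,0,255],[0,0,0,0,0,0,255],[0,0,0,0,0,0,255]]'|grep -E "pos|force"
```

```text
position: [0.5935, 0.0922, 0.0436]
contact_force: [-1.4, -0.1, 1.2]
position: [0.5937, 0.0922, 0.0435]
contact_force: [-4.8, -0.3, 3.5]
position: [0.5937, 0.0922, 0.0434]
contact_force: [-9.8, -1.5, 6.6]
```

It stops at the same x (0.5937) with a different finger placing, so the drawer is at its end stop. Retreat and hand in.

```bash
python3 -m creep '[[-5,-0.65,0,0,0,0,255],[-30,-4,0,0,0,0,255],[-40,-5,10,0,0,0,255],[-40,-5,30,0,0,0,255],[-20,0,30,0,0,0,255],[0,0,0,0,0,0,255],[0,0,0,0,0,0,255],[0,0,0,0,0,0,255]]'; python3 -c "
from plant import job;job.sign_off()"
```

```text
time: 20.55
position: [0.4629, 0.0779, 0.1132]
ee_rot: [-3.141, -0.001, 0.128]
contact_force: [-0.4, -0.4, 0.3]
opening: -0.001
the job is handed in; nothing more can be done
```

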